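Clear the shaker platform and hold a tube block against its sprung bar

TASK

A bottle has broken on the small orbital shaker: take the upright scraper block and sweep the four glass shards off the platform over its right-hand edge, into the grey catch tray there (never touch the glass with the fingers), then stand the scraper back on the worktop. Then stand the aluminium tube block flat on the platform between the two bars, a narrow end squarely towards the sprung bar at the back and about midway along it, and push it against that bar with a steady force of about 12 newtons, so that the bar goes back roughly a centimetre (never all the way to its stop). Finish like that, still gripping the block and pressing, as the third hand for a colleague who will slide up the loose front clamp bar and tighten its thumb nuts; leave that bar and everything else on the bench as they are.

Things in the scene. Friction and masses are not known exactly. Their poses are not given: they have to be found in the camera images.
- shaker: small orbital shaker, fixed, white housing under an aluminium platform 184 (x) x 200 (y) x 8 whose top is 70 above the worktop. Origin on the worktop under the platform's centre; x to its back (away from the robot), y to its left. Instruments up to 230 high (the centrifuge more) stand behind the work, from about x = 530 in the robot's frame
- platform_mid (a point): centre of the platform's top surface, axes as the shaker's. Between the loose front clamp bar (to x = -72) and the sprung bar (from x = 44) lies a bare flat lane 116 wide in x, open at both y ends; the shards lie in it, all within y +-85
- sprung_bar (a joint): how far the sprung bar at the back is pushed towards the shaker's +x (m): 0 at rest, 0.018 fully back. Spring: 3 N to start it, then 0.9 N per mm, so 12 N at 0.010. Aluminium bar 10 thick (x), 124 long (y, centred), 30 high, from 2.5 above the platform, on two rods with coil springs
- bar_face (a point): middle of the sprung bar's flat front face (the face towards the robot), 17.5 above the platform; moves with the bar. Behind the bar a fixed spring housing stands on the platform's back edge (x 70 to 92, y +-59 in the shaker's frame, 37 high)
- clamp_bar_mid (a point): middle of the top face of the loose clamp bar on the platform's front edge: 18 (x) x 196 (y), top 19 above the platform; two thumb nuts at its ends (y = +-88) reach 43 above the platform. It slides in x against 5 N of friction; leave it where it is
- tray: grey catch tray fixed to the shaker under the platform's right-hand (-y) edge, open top, 150 (x) x 88 (y) x 34, walls 3; origin under its centre, axes as the shaker's, at x = -14, y = -131 from the shaker's origin. Its mouth spans the lane, from under the platform's edge (y = -100) to y = -172, 36 below the platform's top
- shard_0: slightly curved brown glass shard, about 26 x 21 x 6, 12 g, lying loose on the platform's lane; origin at the centre of its underside
- shard_1: slightly curved brown glass shard, about 26 x 21 x 6, 12 g, lying loose on the platform's lane; origin at the centre of its underside
- shard_2: slightly curved brown glass shard, about 26 x 21 x 6, 12 g, lying loose on the platform's lane; origin at the centre of its underside
- shard_3: slightly curved brown glass shard, about 26 x 21 x 6, 12 g, lying loose on the platform's lane; origin at the centre of its underside
- scraper: scraper block standing upright on its foot: black rubber foot 100 (x) x 26 (y) x 16 with a white plastic grip 96 (x) x 20 (y) on it, total height 64; about 110 g. Origin at the centre of the underside of the foot, z up, x along its 100 length. Gripped across the 20
- tube_block: solid aluminium tube block with 12 tube holes in its top, 80 (x) x 60 (y) x 42 high, about 420 g. Origin at the centre of its underside, z up. Gripped across the 60; one of its 60 x 42 end faces goes against the bar
- timer: bench timer, 59 x 68 x 24, lying flat behind the tube block's and scraper's area (bystander)
- tape_roll: roll of tape lying flat, 76 across, 16 high, to the right (bystander)
- reagent_a: brown glass bottle with screw cap, 66 across, 130 high, behind and left of the shaker (bystander)
- forceps: steel forceps lying flat, 124 long, far right (bystander)
- petri_0: petri dish, 92 across, 15 high, far right (bystander)
- marker_b: white marker pen lying flat, 118 long, 12 thick, on the worktop between the shaker's tray and the timer (bystander)
There are look-alikes about, which are no part of the job. There is more than one size of the tube_block; the job needs the larger.

How it is judged:
By the outcome, as a careful person would: the job done as asked, in the order asked, and still so for the second after the job is handed in, while the arm keeps its last pose, push and grip.
It also fails if it takes over 64 s, if anything falls off the work surface, if the arm or the gripper's body presses on something with over 40 N, if the wrist force passes 120 N, or if a joint passes its speed limit or range.

ROBOT

A 6-joint arm with a two-finger parallel gripper is mounted at the origin on a cart in front of the work surface, level with it; the furniture and walls round the work are solid. World frame = base frame: x ahead of the robot, y to its left, z up, the work surface at z = 0. Lengths are in m, angles in rad, forces in N, time in s.
With the tool pointing down it reaches from about 0.25 to 0.8 m from the base axis. Payload 8.5 kg.
Tool frame: the origin (TCP) lies between the finger pads; the fingertips stand 22 mm ahead of it and the grasp point (between the pads) lies 3 mm ahead of it; z points along the fingers, y is the line along which they close (so a half turn about z gives the same grasp; the last joint's range is limited). The gripper opens to 85 mm and grips with 20 to 120 N. Pads are 22 mm wide; open, the fingers measure 114 mm over their backs; the gripper's body (76 mm by 85 mm) begins 54 mm behind the grasp point. The pads swing forward as they close: fully open they stand 13 mm farther back than shut.
Start: joints at [1.222, 0.238, -0.013, 1.319, 0, 1.571], TCP at [0.179, 0.493, 0.253] pointing down, gripper open.
Joint ranges: [-2.66, 2.66], [-1.03, 1.9], [-1.14, 1.46], [-1.82, 2.27], [-1.45, 1.34], [-3.14, 3.14]. Speed limits (rad/s): [2.22, 2.22, 2.79, 3.14, 3.14, 3.14].

INTERFACE

Orientations are given as a unit quaternion [w, x, y, z].
In Python, from cell import env gives the robot as it stands. The module is installed in compiled form; this text tells all that it offers.
- The arm moves only by the tool step_arm, never from a script. Its argument "increments" is a list that holds one entry, the list of rows, each a list of 6 numbers: the shift along the tool's x, y, z in units of 30 mm (1.0 is 30 mm), then the turn, a rotation vector about the tool's x, y, z in units of 5 degrees (1.0 is 5 degrees). A call has 1 to 10 rows; each row shifts and turns the commanded pose from where the row before left it, along the tool's axes as they then stand; what a row does not reach is not made up. A row lasts 1/12 s, in which the tool goes at most 41.7 mm and 7.16 degrees, less where a joint would pass 70% of its speed; a pose out of reach is approached as far as the arm can. A call is refused whole if a number of a shift passes 1 or a number of a turn 1, either way. A call with a gripper value outside its range is refused whole. "grip" is the finger opening in mm, from 0 to 85.4, set as the call begins (left out, the last holds). The fingers move at their own pace and stop on an object; "newtons" is the grip in N (left out, the last holds). Time passes only in rows, so rows that do not move let the fingers close. It gives the time, the measured TCP pose, the force, the opening and the grip force at its end, in the units of the state.
- env.get_state(): the state, without advancing time (a new reading comes with each control period).
- env.read_camera(name): name is "scene" or "top" or "wrist"; returns the picture (420x560x3 uint8, red, green, blue); there is no depth.
- env.camera_model(name): a dict with "fovy" (degrees; the focal length in pixels is half the picture's height over the tangent of half this angle, whatever the lens; pixels are square), "cx", "cy" (the principal point, pixels), "R" (3x3) and "t" (3): a world point X has camera coordinates R X + t; the wrist camera has in their place "hand_eye" (4x4, takes a point from camera to tool coordinates, whose origin is the TCP and whose axes are the flange's). Camera axes: x right, y down, z forward; pixel columns grow to the right and rows downward; lengths in m; the calibration is good to about 2 mm. A picture is of the moment at which its call begins: read the wrist's pose just before it. camera_model takes no time and is no camera call.
- env.close_job(): hands the job in; it is judged then, once.
The state is a dict: "t": time; "joint_positions": joint angles; "dq": joint speeds; "effort": joint torques, N m; "eef_pos": TCP position; "orientation": TCP orientation; "wrist_force": force on the tool from outside, world axes, zero at the start; "torque": the same for the moment, N m; "gripper_width": opening from 0.0 (shut) to 1.0 (fully open); "grip_force": force on a finger pad.
Only numpy, scipy, OpenCV 4.12 (cv2) and the standard library are available. Lean on these libraries where they do the work, as an engineer would, in place of code of your own. Each camera call takes 0.05 s, during which the arm holds its last target. There are 200 camera calls.

## Working session

There is one attempt and no reset: what is moved stays moved. The work goes in short steps, Python scripts to look and compute and a tool call to move; the robot and the scene stay as the last step left them, time stands still between calls to the robot, and variables do not carry over. Pictures are saved under pics/ and viewed, at most 10 in all, crops included, and the job is handed in when it is done.

Besides the shell and the picture viewer there is one more tool, called after "Call:" as a command line: name --argument value ..., lists and objects as JSON in quotes. step_arm: Moves the arm, as the interface text tells. Its arguments: {"type":"object","properties":{"increments":{"type":"array"},"grip":{"type":"number"},"newtons":{"type":"number"}},"required":["increments"]}

```bash
mkdir -p pics
cat > h.py <<'E'
import numpy as np, cv2
from cell import env
def cam(name):
    m=env.camera_model(name); im=env.read_camera(name)
    return im,m
def ray(m,u,v,h=420):
    f=h/2/np.tan(np.radians(m["fovy"])/2)
    d=np.array([(u-m["cx"])/f,(v-m["cy"])/f,1.0]); R=np.array(m["R"]);t=np.array(m["t"])
    return -R.T@t, R.T@d
def onz(m,u,v,z):
    o,d=ray(m,u,v); return o+d*(z-o[2])/d[2]
def proj(m,X):
    f=210/np.tan(np.radians(m["fovy"])/2)
    c=np.array(m["R"])@np.array(X)+np.array(m["t"]); return m["cx"]+f*c[0]/c[2], m["cy"]+f*c[1]/c[2]
E
python3 - <<'E'
from h import *
for n in("top","scene"):
    im,m=cam(n); cv2.imwrite(f"pics/{n}0.png",im[:,:,::-1]); print(n,m)
print(env.get_state())
E
```

```text
top {'fovy': 52.58255181723637, 'cx': 283.47262632177205, 'cy': 207.92264455966452, 'R': array([[-3.01420789e-02, -9.99545271e-01,  8.40893008e-04],
       [-9.81108259e-01,  2.94252370e-02, -1.91208630e-01],
       [ 1.91096938e-01, -6.58843267e-03, -9.81549058e-01]]), 't': array([-0.01434754,  0.49170394,  1.40646957])}
scene {'fovy': 44.10553199241158, 'cx': 269.55948463716646, 'cy': 199.17564560084492, 'R': array([[-0.59123452, -0.80630942, -0.01751729],
       [-0.42121678,  0.32723815, -0.84586737],
       [ 0.68776316, -0.49272742, -0.53310555]]), 't': array([0.24429941, 0.27897903, 1.78339954])}
{'t': 0.1, 'joint_positions': array([ 1.22198922e+00,  2.38765254e-01, -1.41560796e-02,  1.31921073e+00,
        4.67345787e-05,  1.57079444e+00]), 'dq': array([-1.38220306e-03, -2.16409813e-03,  1.90324282e-03, -1.29903058e-03,
       -8.34973461e-04, -8.97347587e-05]), 'effort': array([ 3.27497321e-05, -5.39719391e+01,  3.46998417e+01,  1.33725861e-02,
       -4.52745689e-05, -5.06696040e-06]), 'eef_pos': array([0.17930395, 0.49306937, 0.25272397]), 'orientation': array([-1.38902819e-04,  1.73519819e-01,  9.84830151e-01, -6.53684151e-04]), 'wrist_force': array([ 0.22597624, -0.42590467,  0.32149508]), 'torque': array([0.01890687, 0.03331243, 0.01462841]), 'grip_force': 0.0, 'gripper_width': 1.0020791351372624}
```

View pics/top0.png

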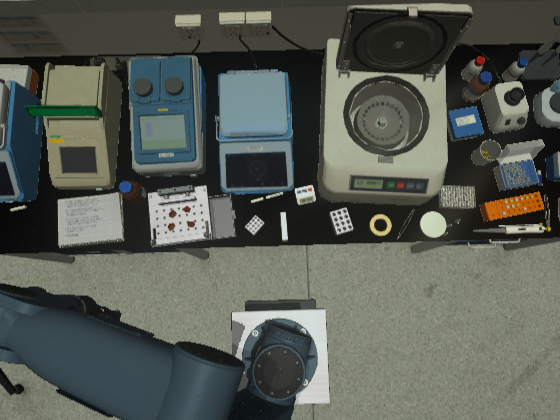

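View pics/scene0.png

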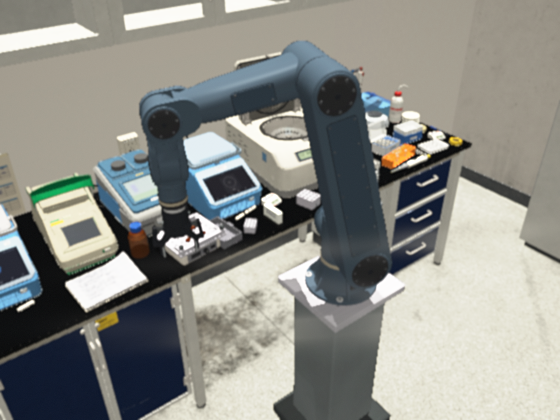

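Top view: shaker at (180,215) with the tray at its right (222,215), small look-alike block (255,225), scraper (284,226), timer (305,195), larger tube block (342,221). I'll enlarge it.

Run:
```python
from h import *
im,m=cam("top"); c=im[175:255,140:360]; cv2.imwrite("pics/top1.png",cv2.resize(c[:,:,::-1],None,fx=3.6,fy=3.6,interpolation=cv2.INTER_CUBIC))
for n,u,v,z in(("scr",284,226,.064),("blk",342,221,.042),("plat",180,215,.07),("tray",222,215,.034),("timer",305,195,.024),("small",255,225,.03)): print(n,onz(m,u,v,z).round(3))
# masks near the scraper and block
g=im.astype(int); w=(g.min(2)>130).astype(np.uint8)
for n,(a,b,c,d),z in(("scr",(205,250,272,296),.064),("blk",(200,245,322,362),.042)):
    ys,xs=np.nonzero(w[a:b,c:d]); p=np.stack([xs+c,ys+a],1).astype(np.float32)
    r=cv2.minAreaRect(p); bx=cv2.boxPoints(r); P=np.array([onz(m,*q,z)[:2] for q in bx]); print(n,len(p),P.mean(0).round(4),P.round(3).tolist(),np.linalg.norm(np.diff(P,axis=0),axis=1).round(3))
```

```text
scr [ 0.426 -0.029  0.064]
blk [ 0.441 -0.227  0.042]
plat [0.473 0.319 0.07 ]
tray [0.475 0.183 0.034]
timer [ 0.539 -0.106  0.024]
small [0.438 0.07  0.03 ]
scr 149 [ 0.428  -0.0276] [[0.474, -0.017], [0.475, -0.035], [0.382, -0.038], [0.381, -0.021]] [0.018 0.093 0.018]
blk 305 [ 0.4429 -0.2247] [[0.474, -0.186], [0.491, -0.242], [0.412, -0.263], [0.395, -0.207]] [0.059 0.081 0.059]
```

View pics/top1.png

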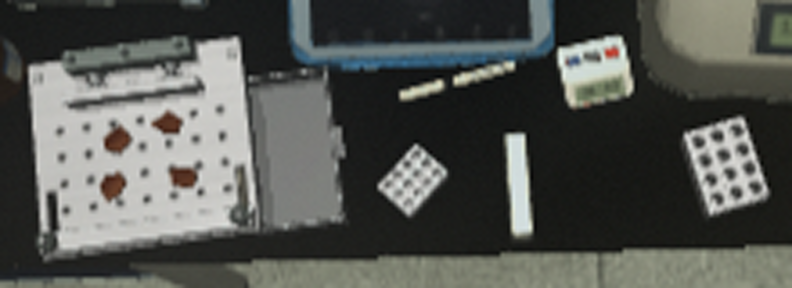

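```bash
cat >> h.py <<'E'
from scipy.spatial.transform import Rotation as Ro
def tool():
    s=env.get_state(); q=s["orientation"]; return s,np.array(s["eef_pos"]),Ro.from_quat([q[1],q[2],q[3],q[0]])
def wristcam():
    s,p,r=tool(); im=env.read_camera("wrist"); m=dict(env.camera_model("wrist")); H=np.array(m["hand_eye"])
    Rw=r.as_matrix()@H[:3,:3]; tw=r.as_matrix()@H[:3,3]+p
    m["R"]=Rw.T; m["t"]=-Rw.T@tw; return im,m
def goal(yawdeg):  # tool down, tool y at angle yawdeg in world
    a=np.radians(yawdeg); y=[np.cos(a),np.sin(a),0]; z=[0,0,-1]; x=np.cross(y,z); return Ro.from_matrix(np.array([x,y,z]).T)
def delta(pos,yawdeg):
    s,p,r=tool(); d=r.inv().apply(np.array(pos)-p)/.03; e=(r.inv()*goal(yawdeg)).as_rotvec(degrees=True)/5
    print("t",round(s["t"],2),"pos",p.round(4),"F",np.round(s["wrist_force"],1)," shift units",d.round(2),"turn units",e.round(2))
E
python3 - <<'E'
from h import *
print(env.camera_model("wrist")); delta((.36,.30,.33),90)
E
```

```text
{'fovy': 68.96619837750447, 'cx': 277.57863039838884, 'cy': 213.1746029734358, 'hand_eye': array([[ 2.06787621e-04, -9.60652210e-01, -2.77754008e-01,
         7.20634720e-02],
       [ 9.99999238e-01, -1.39430308e-04,  1.22673836e-03,
        -1.59295702e-04],
       [-1.21719625e-03, -2.77754050e-01,  9.60651449e-01,
        -1.19968533e-01],
       [ 0.00000000e+00,  0.00000000e+00,  0.00000000e+00,
         1.00000000e+00]])}
t 0.15 pos [0.1793 0.4931 0.2528] F [-0.  -0.1 -0.1]  shift units [-7.86 -3.99 -2.57] turn units [-0.01 -0.   -4.  ]
```

Run:
```python
from h import *
delta((.31,.32,.33),90)
```

```text
t 0.15 pos [0.1793 0.4931 0.2528] F [-0.  -0.1 -0.1]  shift units [-6.07 -3.94 -2.57] turn units [-0.01 -0.   -4.  ]
```

Call:
step_arm --increments '[[[-0.87,-0.56,-0.37,0,0,0],[-0.87,-0.56,-0.37,0,0,0],[-0.87,-0.56,-0.37,0,0,0],[-0.87,-0.56,-0.37,0,0,0],[-0.87,-0.56,-0.37,0,0,0],[-0.87,-0.56,-0.37,0,0,0],[-0.87,-0.56,-0.37,0,0,-1]]]'

```text
t: 0.73
eef_pos: [0.3114, 0.319, 0.3314]
orientation: [-0.0, 0.131, 0.991, -0.0]
wrist_force: [0.6, 0.6, -0.1]
gripper_width: 0.994
grip_force: 0.0
```

Call:
step_arm --increments '[[[0,0,0,0,0,-1],[0,0,0,0,0,-1],[0,0,0,0,0,-1],[0,0,0,0,0,0],[0,0,0,0,0,0],[0,0,0,0,0,0]]]'

```text
t: 1.23
eef_pos: [0.3108, 0.3204, 0.3308]
orientation: [-0.0, 0.001, 1.0, -0.0]
wrist_force: [0.8, 0.5, 0.8]
gripper_width: 1.003
grip_force: 0.0
```

Run:
```python
from h import *
s=env.get_state();print(s["joint_positions"],s["dq"].round(3)); delta((.428,-.028,.2),92)
im,m=wristcam(); np.save("w0.npy",im); cv2.imwrite("pics/w0.png",im[:,:,::-1]); print(onz(m,280,210,.07)); np.savez("w0m.npz",**{k:m[k] for k in("fovy","cx","cy","R","t")})
```

```text
[ 8.00687685e-01  8.70552926e-02 -3.43063835e-03  1.48082888e+00
 -2.93859402e-05  8.03008413e-01] [ 0.001 -0.     0.    -0.002  0.001 -0.008]
t 1.23 pos [0.3108 0.3204 0.3308] F [0.8 0.5 0.8]  shift units [ -3.94 -11.6    4.36] turn units [-0.   -0.   -0.43]
[0.34468227 0.32423586 0.07      ]
```

View pics/w0.png

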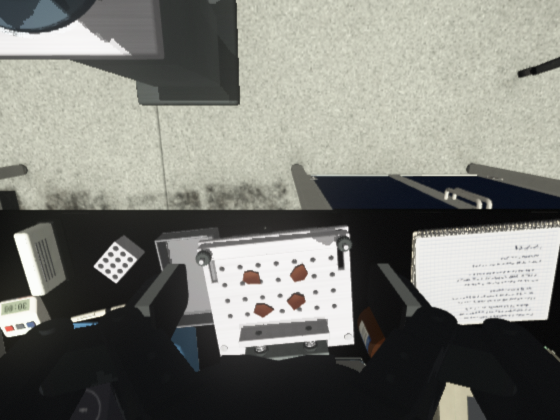

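Wrist view: clamp bar with nuts at (205,257) and (345,243), shards at about (252,278), (299,272), (263,310), (296,301), sprung bar about (285,330), tray at left. Zooming in to pick edges.

Run:
```python
from h import *
im=np.load("w0.npy"); M=np.load("w0m.npz"); m={k:M[k] for k in M.files}
m["fovy"]=float(m["fovy"])
c=im[220:360,150:370]; cv2.imwrite("pics/w0c.png",cv2.resize(c[:,:,::-1],None,fx=3.6,fy=3.6,interpolation=cv2.INTER_CUBIC))
hsv=cv2.cvtColor(im,cv2.COLOR_RGB2HSV); b=((hsv[...,0]<15)&(hsv[...,1]>110)&(hsv[...,2]>40)).astype(np.uint8); b[:225]=0;b[350:]=0;b[:,:200]=0;b[:,345:]=0
n,l,st,ce=cv2.connectedComponentsWithStats(b)
for i in range(1,n):
    if st[i,4]>20: print(st[i],ce[i].round(1),onz(m,*ce[i],.073).round(4))
```

```text
[291 265  16  16 158] [298.9 272.9] [0.4329 0.35   0.073 ]
[244 272  15  11 130] [251. 277.] [0.439  0.2845 0.073 ]
[288 295  16  14 139] [296.  300.8] [0.4761 0.3467 0.073 ]
[255 305  17  11 125] [262.2 309.6] [0.49   0.2991 0.073 ]
```

View pics/w0c.png

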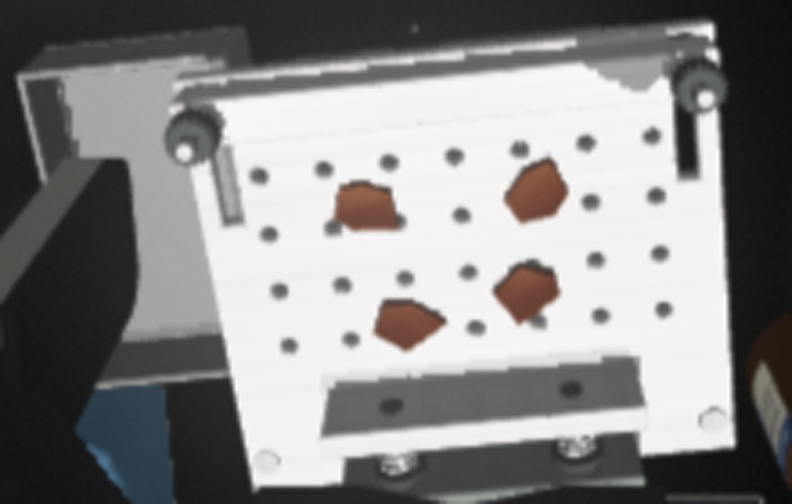

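```bash
cat > m.py <<'E'
from h import *
M=np.load("w0m.npz"); m={k:M[k] for k in M.files}
f=lambda a,b,z: onz(m,150+a/3.6,220+b/3.6,z)[:2]
def show(n,pts,z):
    P=np.array([f(*q,z) for q in pts]); d=P[1]-P[0]; print(n,P.round(4).tolist(),"mid",P.mean(0).round(4),"len",np.linalg.norm(d).round(4),"dir",np.degrees(np.arctan2(d[1],d[0])).round(2))
show("back edge",[(255,488),(735,447)],.07)
show("left edge",[(210,255),(255,488)],.07)
show("right edge",[(720,180),(735,447)],.07)
show("bar bottom",[(328,380),(640,358)],.0725)
show("bar top front",[(320,437),(645,411)],.1025)
show("nuts top",[(190,135),(700,88)],.11)
show("holes row",[(259,176),(652,136)],.07)
show("holes row4",[(289,346),(664,309)],.07)
show("holes col",[(652,136),(664,309)],.07)
E
python3 m.py
```

```text
back edge [[0.5708, 0.2356], [0.5511, 0.4341]] mid [0.5609 0.3348] len 0.1994 dir 95.67
left edge [[0.4618, 0.224], [0.5708, 0.2356]] mid [0.5163 0.2298] len 0.1096 dir 6.1
right edge [[0.4303, 0.4202], [0.5511, 0.4341]] mid [0.4907 0.4271] len 0.1216 dir 6.55
bar bottom [[0.5167, 0.2682], [0.5069, 0.3927]] mid [0.5118 0.3304] len 0.1249 dir 94.52
bar top front [[0.5195, 0.2685], [0.5084, 0.3898]] mid [0.514  0.3292] len 0.1218 dir 95.23
nuts top [[0.393, 0.2304], [0.3765, 0.401]] mid [0.3848 0.3157] len 0.1714 dir 95.53
holes row [[0.4281, 0.2448], [0.412, 0.3934]] mid [0.4201 0.3191] len 0.1495 dir 96.2
holes row4 [[0.5027, 0.2528], [0.4863, 0.4016]] mid [0.4945 0.3272] len 0.1497 dir 96.3
holes col [[0.412, 0.3934], [0.4863, 0.4016]] mid [0.4491 0.3975] len 0.0747 dir 6.3
```

Hole grid (150 x 75) and bar lengths agree: shaker centre (0.469, 0.325), yaw 6.2°. Shards in its frame: (-34,29), (-35,-37), (9,21), (18,-28). To the scraper.

Call:
step_arm --increments '[[[-0.33,-0.97,0.36,0,0,0],[-0.33,-0.97,0.36,0,0,0],[-0.33,-0.97,0.36,0,0,0],[-0.33,-0.97,0.36,0,0,0],[-0.33,-0.97,0.36,0,0,0],[-0.33,-0.97,0.36,0,0,0],[-0.33,-0.97,0.36,0,0,0],[-0.33,-0.97,0.36,0,0,0],[-0.33,-0.97,0.36,0,0,0],[-0.33,-0.97,0.36,0,0,0]]]' --grip 55

```text
t: 2.12
eef_pos: [0.4102, 0.0281, 0.2226]
orientation: [0.0, 0.0, 1.0, -0.0]
wrist_force: [1.3, 0.2, 0.0]
gripper_width: 0.646
grip_force: 0.0
```

Call:
step_arm --increments '[[[-0.33,-0.97,0.36,0,0,0],[-0.33,-0.97,0.36,0,0,-0.43],[0,0,0,0,0,0],[0,0,0,0,0,0],[0,0,0,0,0,0]]]'

```text
t: 2.53
eef_pos: [0.4296, -0.0286, 0.2014]
orientation: [-0.0, -0.018, 1.0, 0.0]
wrist_force: [-0.5, -0.4, 0.5]
gripper_width: 0.646
grip_force: 0.0
```

Run:
```python
from h import *
print(env.get_state()["joint_positions"].round(3))
im,m=wristcam(); cv2.imwrite("pics/w1.png",im[:,:,::-1])
w=(im.min(2)>120).astype(np.uint8); w[:90]=0
n,l,st,ce=cv2.connectedComponentsWithStats(w)
for i in range(1,n):
    if st[i,4]<300: continue
    ys,xs=np.nonzero(l==i); r=cv2.minAreaRect(np.stack([xs,ys],1).astype(np.float32)); P=np.array([onz(m,*q,.064)[:2] for q in cv2.boxPoints(r)])
    d=np.diff(P,axis=0); print(st[i],P.mean(0).round(4),np.linalg.norm(d,axis=1).round(4),np.degrees(np.arctan2(d[:,1],d[:,0])).round(1))
delta((.428,-.028,.051),92)
```

```text
[-0.066  0.103 -0.318  1.15   0.    -0.102]
[    0    90   560    56 25735] [ 0.3525 -0.0287] [0.4388 0.0436 0.4603] [ 92.1  16.4 -87.9]
[ 268  148   24  108 2421] [ 0.4239 -0.0263] [0.019  0.0958 0.021 ] [ 92.1   2.8 -88. ]
[  23  160   95   94 5569] [ 0.433  -0.2034] [0.0633 0.0821 0.0692] [114.8  18.7 -63.2]
[ 440  173   99  131 7098] [0.4517 0.1577] [0.1358 0.0691 0.1404] [178.2  79.6   2.4]
[ 346  179   70   66 2080] [0.4282 0.0622] [0.0488 0.038  0.0503] [136.6  46.6 -41.8]
[537 190  23  45 594] [0.4223 0.2091] [0.0392 0.0148 0.0395] [-173.9   82.4    7. ]
[ 535  236   25  124 1633] [0.5107 0.2334] [0.0216 0.1376 0.0245] [ 92.   16.4 -88. ]
[216 261  25  56 881] [ 0.5095 -0.0697] [0.0596 0.0208 0.0597] [173.   84.5  -5.9]
[  0 267 144  28 471] [ 0.5013 -0.2162] [0.0121 0.1309 0.0121] [160.7  82.1 -12.4]
[   0  283  112  104 5396] [ 0.5437 -0.2598] [0.1686 0.0621 0.1795] [130.2  34.  -47.6]
[275 285  55  19 494] [ 0.5108 -0.002 ] [0.0522 0.0097 0.0527] [103.9  14.1 -75.9]
[276 305  40  22 722] [ 0.5349 -0.0066] [0.0235 0.0374 0.0235] [-178.   92.    4.]
[314 305  29  21 486] [0.5332 0.0249] [0.0224 0.0269 0.0224] [-176.    92.     5.4]
[237 335 109  18 563] [ 0.561  -0.0108] [0.1074 0.0185 0.1093] [ 99.6  11.  -80.3]
[ 246  342   98   16 1140] [ 0.5736 -0.0054] [0.0168 0.0967 0.0169] [179.3  90.4   4.3]
t 2.58 pos [ 0.4297 -0.0282  0.2017] F [ 0.5 -0.2  0.5]  shift units [0.06 0.01 5.02] turn units [0.   0.   0.03]
```

View pics/w1.png

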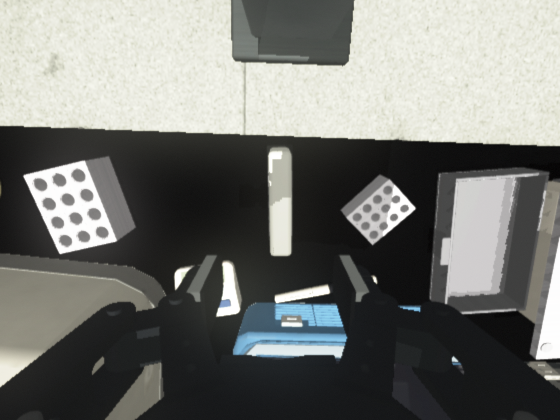

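Scraper at (280,201), measured 96 x 20, yaw ~2.5°. Descending and gripping.

Call:
step_arm --increments '[[[0.12,0.06,0.8,0,0,-0.08],[0,0,0.8,0,0,0],[0,0,0.8,0,0,0],[0,0,0.8,0,0,0],[0,0,0.8,0,0,0],[0,0,0.5,0,0,0],[0,0,0.3,0,0,0],[0,0,0.2,0,0,0],[0,0,0,0,0,0]]]'

```text
t: 3.33
eef_pos: [0.4257, -0.0261, 0.0509]
orientation: [-0.0, -0.023, 1.0, 0.0]
wrist_force: [-0.3, 0.2, 0.0]
gripper_width: 0.641
grip_force: 0.0
```

Call:
step_arm --increments '[[[0,0,0,0,0,0],[0,0,0,0,0,0],[0,0,0,0,0,0],[0,0,0,0,0,0],[0,0,0,0,0,0],[0,0,0,0,0,0]]]' --grip 10 --newtons 50

```text
t: 3.83
eef_pos: [0.4268, -0.027, 0.0523]
orientation: [0.001, -0.022, 1.0, 0.0]
wrist_force: [-0.8, 1.7, 6.4]
gripper_width: 0.227
grip_force: 49.1
```

```bash
cat >> h.py <<'E'
C=np.array([.4694,.3249]); A=np.radians(6.2)
def sh(x,y): return C+np.array([np.cos(A)*x-np.sin(A)*y, np.sin(A)*x+np.cos(A)*y])
E
python3 - <<'E'
from h import *
s=env.get_state(); print(s["gripper_width"]*85.4,s["grip_force"],s["wrist_force"].round(1))
p=sh(-.013,.078); print(p); delta((*p,.16),96.2)
E
```

```text
19.392614273884757 49.073606729507446 [-0.8  1.7  6.4]
[0.44805209 0.40103978]
t 3.83 pos [ 0.4268 -0.027   0.0523] F [-0.8  1.7  6.4]  shift units [-1.35 14.22 -3.59] turn units [ 0.    0.02 -0.73]
```

Call:
step_arm --increments '[[[0,0,-0.3,0,0,0],[0,0,-0.8,0,0,0],[0,0,-1,0,0,0],[0,0,-1,0,0,0],[-0.1,0.5,-0.6,0,0,0],[-0.1,0.9,-0.2,0,0,0],[-0.1,0.9,0,0,0,0],[-0.1,0.9,0,0,0,0],[-0.1,0.9,0,0,0,0],[-0.1,0.9,0,0,0,0]]]'

```text
t: 4.67
eef_pos: [0.4373, 0.1247, 0.1689]
orientation: [0.0, -0.022, 1.0, 0.0]
wrist_force: [0.3, 0.0, -0.3]
gripper_width: 0.222
grip_force: 49.1
```

Call:
step_arm --increments '[[[-0.1,0.9,0,0,0,0],[-0.1,0.9,0,0,0,0],[-0.1,0.9,0,0,0,0],[-0.1,0.9,0,0,0,0],[-0.1,0.9,0,0,0,0],[-0.1,0.9,0,0,0,0],[-0.1,0.9,0,0,0,0],[-0.05,0.9,0,0,0,0],[0,0.9,0,0,0,-0.73],[0,0,0,0,0,0]]]'

```text
t: 5.5
eef_pos: [0.449, 0.3714, 0.1682]
orientation: [0.0, -0.057, 0.998, 0.001]
wrist_force: [0.0, -0.3, -0.9]
gripper_width: 0.227
grip_force: 49.1
```

Run:
```python
from h import *
p=sh(-.013,.078); delta((*p,.16),96.2); s=env.get_state(); print(s["gripper_width"]*85.4,s["joint_positions"].round(2))
im,m=cam("top"); c=im[150:250,130:240]; cv2.imwrite("pics/top2.png",cv2.resize(c[:,:,::-1],None,fx=5,fy=5,interpolation=cv2.INTER_CUBIC))
im,m=wristcam(); cv2.imwrite("pics/w2.png",cv2.resize(im[100:400,100:500,::-1],None,fx=2,fy=2))
```

```text
t 5.5 pos [0.449  0.3714 0.1682] F [ 0.  -0.3 -0.9]  shift units [-0.08  0.98  0.28] turn units [0.02 0.01 0.07]
19.347405326183488 [ 0.69  0.37 -0.04  1.16  0.    0.58]
```

View pics/w2.png

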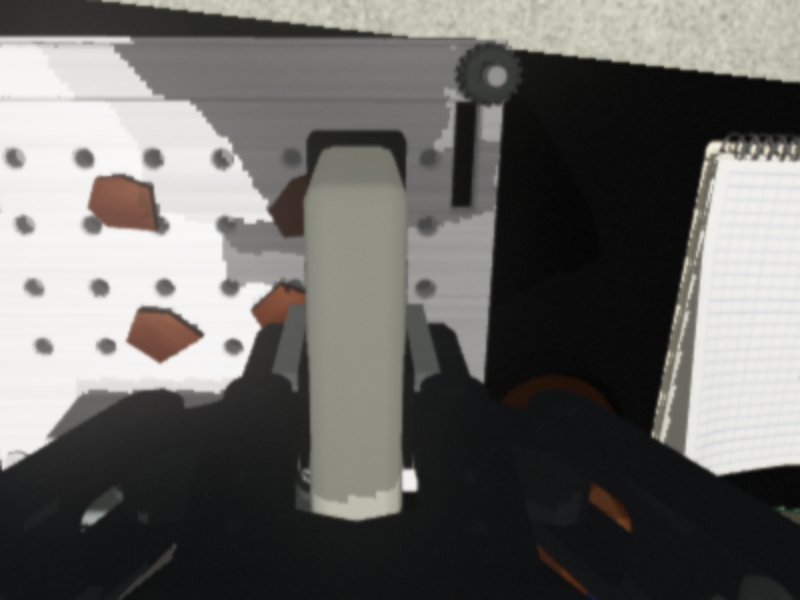

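Scraper is held squarely, aligned with the hole columns. Cross-check of shaker frame and scraper offset from this view.

Run:
```python
from h import *
im,m=wristcam(); s,p,r=tool()
g=lambda a,b,z: onz(m,100+a/2,100+b/2,z)[:2]
print("hole",g(429,158,.07).round(4),g(425,287,.07).round(4),"was .412 .3934", "row3 was",(np.array([.412,.3934])+2/3*np.array([.0743,.0082])).round(4))
zt=p[2]+.0117
n=g(356,150,zt); fr=g(356,515,zt); print("near",n.round(4),"far",fr.round(4),"tcp",p.round(4)); 
a=np.radians(6.2);e=np.array([np.cos(a),np.sin(a)]);print("along rel tcp",(n-p[:2])@e,(fr-p[:2])@e)
```

```text
hole [0.4114 0.3912] [0.4609 0.3967] was .412 .3934 row3 was [0.4615 0.3989]
near [0.3941 0.3626] far [0.4719 0.3712] tcp [0.4487 0.367  0.1682]
along rel tcp -0.054719679037599715 0.023528094408473105
```

Run:
```python
from h import *
im,m=wristcam(); s,p,r=tool(); a=np.radians(6.2);e=np.array([np.cos(a),np.sin(a)])
g=lambda a,b,z: (onz(m,100+a/2,100+b/2,z)[:2]-p[:2])@e
b=p[2]-.0523
print("top",[g(356,v,b+.064) for v in(180,187,194)],"lower",g(356,150,b+.016),"foot",g(356,132,b+.016))
q=sh(-.012,.078); delta((*q,.15),96.2)
```

```text
top [np.float64(-0.049388700239446415), np.float64(-0.04809944562330891), np.float64(-0.04680178611729981)] lower -0.04721189110971948 foot -0.05181493551680398
t 5.7 pos [0.4488 0.3665 0.1683] F [-0.9  0.2 -1.7]  shift units [-0.13  1.15  0.61] turn units [-0.01 -0.01 -0.01]
```

Call:
step_arm --increments '[[[-0.07,0.6,0.1,0,0,0],[-0.06,0.55,0.1,0,0,0],[0,0,0.4,0,0,0],[0,0,0.4,0,0,0],[0,0,0.3,0,0,0],[0,0,0.1,0,0,0],[0,0,0.06,0,0,0],[0,0,0,0,0,0],[0,0,0,0,0,0]]]'

```text
t: 6.45
eef_pos: [0.4494, 0.402, 0.1251]
orientation: [0.0, -0.054, 0.999, 0.0]
wrist_force: [0.4, 0.6, -0.6]
gripper_width: 0.227
grip_force: 49.3
```

Run:
```python
from h import *
q=sh(-.012,.078); delta((*q,.1223),96.2)
```

```text
t 6.45 pos [0.4494 0.402  0.1251] F [ 0.4  0.6 -0.6]  shift units [ 0.02 -0.03  0.09] turn units [ 0.    0.01 -0.  ]
```

Call:
step_arm --increments '[[[0.01,0,0.06,0,0,0],[0,0,0.03,0,0,0],[0,0,0.03,0,0,0],[0,0,0,0,0,0],[0,0,0,0,0,0]]]'

```text
t: 6.87
eef_pos: [0.449, 0.4022, 0.1223]
orientation: [0.001, -0.054, 0.999, 0.0]
wrist_force: [-2.2, -1.1, 7.9]
gripper_width: 0.223
grip_force: 50.6
```

Call:
step_arm --increments '[[[0,0,-0.02,0,0,0],[0,-0.1,0,0,0,0],[0,-0.2,0,0,0,0],[0,-0.2,0,0,0,0],[0,-0.2,0,0,0,0],[0,-0.2,0,0,0,0],[0,-0.2,0,0,0,0],[0,-0.2,0,0,0,0],[0,-0.2,0,0,0,0],[0,-0.2,0,0,0,0]]]'

```text
t: 7.7
eef_pos: [0.4549, 0.3515, 0.1223]
orientation: [0.001, -0.054, 0.999, 0.001]
wrist_force: [0.0, 4.3, 5.1]
gripper_width: 0.228
grip_force: 50.2
```

Call:
step_arm --increments '[[[0,-0.2,0,0,0,0],[0,-0.2,0,0,0,0],[0,-0.2,0,0,0,0],[0,-0.2,0,0,0,0],[0,-0.2,0,0,0,0],[0,-0.2,0,0,0,0],[0,-0.2,0,0,0,0]]]'

```text
t: 8.28
eef_pos: [0.4595, 0.3097, 0.1223]
orientation: [0.001, -0.054, 0.999, 0.001]
wrist_force: [0.5, 3.9, 4.5]
gripper_width: 0.229
grip_force: 50.2
```

Run:
```python
from h import *
q=sh(-.012,-.125); delta((*q,.1223),96.2)
im,m=wristcam(); cv2.imwrite("pics/w3.png",im[:,:,::-1])
```

```text
t 8.28 pos [0.4595 0.3097 0.1223] F [0.5 3.9 4.5]  shift units [ 0.02 -3.7  -0.01] turn units [0.02 0.02 0.  ]
```

View pics/w3.png

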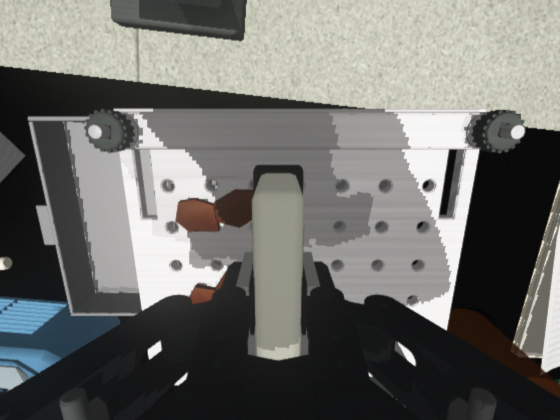

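Shards ride ahead of the scraper at (197,215), (235,208), (205,293); none left behind. Continuing.

Call:
step_arm --increments '[[[0,-0.2,0,0,0,0],[0,-0.2,0,0,0,0],[0,-0.2,0,0,0,0],[0,-0.2,0,0,0,0],[0,-0.2,0,0,0,0],[0,-0.2,0,0,0,0],[0,-0.2,0,0,0,0],[0,-0.2,0,0,0,0],[0,-0.2,0,0,0,0],[0,-0.2,0,0,0,0]]]'

```text
t: 9.17
eef_pos: [0.466, 0.2501, 0.1223]
orientation: [0.001, -0.054, 0.999, 0.001]
wrist_force: [-0.3, 3.6, 5.9]
gripper_width: 0.231
grip_force: 50.3
```

Call:
step_arm --increments '[[[0,-0.2,0,0,0,0],[0,-0.2,0,0,0,0],[0,-0.2,0,0,0,0],[0,-0.2,0,0,0,0],[0,-0.2,0,0,0,0],[0,-0.2,0,0,0,0],[0,-0.2,0,0,0,0],[0,-0.1,0,0,0,0],[0,0,0,0,0,0],[0,0,0,0,0,0]]]'

```text
t: 10.0
eef_pos: [0.4699, 0.2046, 0.1212]
orientation: [-0.0, -0.054, 0.999, -0.0]
wrist_force: [-0.6, -0.8, -1.4]
gripper_width: 0.228
grip_force: 49.4
```

Call:
step_arm --increments '[[[0,0,-0.5,0,0,0],[0,0,-1,0,0,0],[0,0.3,-1,0,0,0],[0.5,0.5,-1,0,0,0],[0.5,0.5,-0.5,0,0,0],[0,0,0,0,0,0],[0,0,0,0,0,0]]]'

```text
t: 10.58
eef_pos: [0.436, 0.2414, 0.2422]
orientation: [0.001, -0.055, 0.998, 0.0]
wrist_force: [0.2, -0.4, -0.9]
gripper_width: 0.225
grip_force: 49.4
```

Run:
```python
from h import *
delta((.426,-.0265,.12),92.4)
im,m=wristcam(); np.save("w4.npy",im); cv2.imwrite("pics/w4.png",im[:,:,::-1])
hsv=cv2.cvtColor(im,cv2.COLOR_RGB2HSV); b=((hsv[...,0]<15)&(hsv[...,1]>90)&(hsv[...,2]>30)).astype(np.uint8)
n,l,st,ce=cv2.connectedComponentsWithStats(b)
for i in range(1,n):
    if st[i,4]>20:
        w=onz(m,*ce[i],.008)[:2]-C; print(st[i],"shaker-frame at tray floor",(np.cos(A)*w[0]+np.sin(A)*w[1]).round(3),(-np.sin(A)*w[0]+np.cos(A)*w[1]).round(3))
```

```text
t 10.58 pos [0.436  0.2414 0.2422] F [ 0.2 -0.4 -0.9]  shift units [ 1.32 -8.84  4.07] turn units [0.   0.02 0.78]
[230 173  17  22 268] shaker-frame at tray floor -0.047 -0.124
[241 209  11  15 148] shaker-frame at tray floor -0.008 -0.116
[236 227  17  32 278] shaker-frame at tray floor 0.027 -0.118
[ 443  277   84   78 3353] shaker-frame at tray floor 0.132 0.192
```

View pics/w4.png

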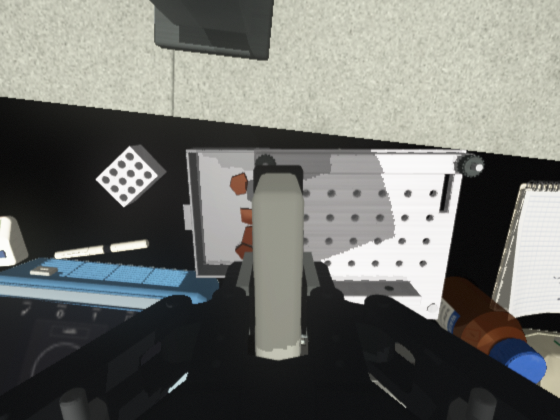

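Platform is clear, shards in the tray at (239,184), (247,215), (244,243). Returning the scraper.

Call:
step_arm --increments '[[[0.14,-0.98,0,0,0,0],[0.14,-0.98,0,0,0,0],[0.14,-0.98,0,0,0,0],[0.14,-0.98,0,0,0,0],[0.15,-0.98,0.3,0,0,0],[0.15,-0.98,0.5,0,0,0],[0.15,-0.98,0.8,0,0,0],[0.15,-0.98,0.8,0,0,0],[0.15,-0.98,0.8,0,0,0.78],[0,0,0.6,0,0,0]]]'

```text
t: 11.47
eef_pos: [0.4241, -0.031, 0.1248]
orientation: [-0.002, -0.016, 1.0, -0.001]
wrist_force: [-0.1, 0.2, -1.0]
gripper_width: 0.227
grip_force: 49.7
```

Call:
step_arm --increments '[[[0,0,0,0,0,0],[0,0,0,0,0,0]]]'

```text
t: 11.63
eef_pos: [0.4247, -0.0272, 0.1265]
orientation: [-0.002, -0.02, 1.0, 0.0]
wrist_force: [0.5, 0.1, -1.0]
gripper_width: 0.229
grip_force: 49.5
```

Run:
```python
from h import *
delta((.426,-.0265,.0523),92.4)
im,m=wristcam(); np.save("w5.npy",im)
im,m=cam("top")
hsv=cv2.cvtColor(im,cv2.COLOR_RGB2HSV); b=((hsv[...,0]<15)&(hsv[...,1]>80)&(hsv[...,2]>30)).astype(np.uint8); b[:180]=0;b[245:]=0;b[:,:146]=0;b[:,245:]=0
n,l,st,ce=cv2.connectedComponentsWithStats(b)
for i in range(1,n):
    if st[i,4]>3:
        w=onz(m,*ce[i],.008)[:2]-C; print(st[i],(np.cos(A)*w[0]+np.sin(A)*w[1]).round(3),(-np.sin(A)*w[0]+np.cos(A)*w[1]).round(3))
c=im[175:255,140:250]; cv2.imwrite("pics/top5.png",cv2.resize(c[:,:,::-1],None,fx=5,fy=5,interpolation=cv2.INTER_CUBIC))
```

```text
t 11.63 pos [ 0.4247 -0.0272  0.1265] F [ 0.5  0.1 -1. ]  shift units [-0.05  0.02  2.47] turn units [ 0.   -0.04 -0.03]
[212 201   7  18  91] 0.017 -0.116
[217 224   6   7  32] -0.046 -0.125
```

All glass area (4 shards' worth, 3 touching) is inside the tray. Placing the scraper.

Call:
step_arm --increments '[[[-0.05,0,0.7,0,0,0],[0,0,0.7,0,0,0],[0,0,0.5,0,0,0],[0,0,0.3,0,0,0],[0,0,0.15,0,0,0],[0,0,0.08,0,0,0],[0,0,0.05,0,0,0],[0,0,0,0,0,0],[0,0,0,0,0,0]]]'

```text
t: 12.48
eef_pos: [0.4279, -0.0265, 0.0539]
orientation: [0.001, -0.02, 1.0, -0.0]
wrist_force: [0.2, 0.1, -1.0]
gripper_width: 0.227
grip_force: 49.6
```

Call:
step_arm --increments '[[[0,0,0.05,0,0,0],[0,0,0.01,0,0,0],[0,0,0,0,0,0],[0,0,0,0,0,0]]]'

```text
t: 12.82
eef_pos: [0.4279, -0.0266, 0.0523]
orientation: [0.001, -0.02, 1.0, 0.0]
wrist_force: [-1.1, 0.1, 7.6]
gripper_width: 0.227
grip_force: 50.8
```

Call:
step_arm --increments '[[[0,0,0,0,0,0],[0,0,0,0,0,0],[0,0,0,0,0,0],[0,0,0,0,0,0],[0,0,0,0,0,0],[0,0,-0.5,0,0,0],[0,0,-1,0,0,0],[0,0,-1,0,0,0],[0,0,-1,0,0,0],[0,0,-1,0,0,0]]]' --grip 55

```text
t: 13.65
eef_pos: [0.4269, -0.0266, 0.1878]
orientation: [-0.0, -0.02, 1.0, -0.0]
wrist_force: [0.2, 0.1, 0.2]
gripper_width: 0.651
grip_force: 0.0
```

Run:
```python
from h import *
delta((.443,-.224,.2),105)
im,m=cam("top"); w=(im.min(2)>130).astype(np.uint8)
for n,(a,b,c,d),z in(("scr",(205,250,272,296),.064),("blk",(200,245,322,362),.042)):
    ys,xs=np.nonzero(w[a:b,c:d]); P=np.array([onz(m,*q,z)[:2] for q in cv2.boxPoints(cv2.minAreaRect(np.stack([xs+c,ys+a],1).astype(np.float32)))]); print(n,len(xs),P.mean(0).round(4))
```

```text
t 13.65 pos [ 0.4269 -0.0266  0.1878] F [0.2 0.1 0.2]  shift units [-0.27 -6.6  -0.41] turn units [-0.   -0.   -2.54]
scr 0 [1.3103 1.0053]
blk 305 [ 0.4429 -0.2247]
```

Call:
step_arm --increments '[[[-0.04,-0.95,-0.1,0,0,0],[-0.04,-0.95,-0.1,0,0,0],[-0.04,-0.95,-0.1,0,0,0],[-0.04,-0.95,-0.1,0,0,0],[-0.04,-0.95,0,0,0,0],[-0.04,-0.95,0,0,0,0],[-0.04,-0.9,0,0,0,-0.84],[0,0,0,0,0,-0.85],[0,0,0,0,0,-0.85],[0,0,0,0,0,0]]]' --grip 82

```text
t: 14.53
eef_pos: [0.4435, -0.2246, 0.198]
orientation: [-0.0, -0.132, 0.991, 0.0]
wrist_force: [0.9, 0.4, 0.5]
gripper_width: 0.96
grip_force: 0.0
```

Call:
step_arm --increments '[[[0,0,0,0,0,0],[0,0,0,0,0,0],[0,0,0,0,0,0]]]'

```text
t: 14.78
eef_pos: [0.4437, -0.2237, 0.1985]
orientation: [-0.0, -0.13, 0.992, -0.0]
wrist_force: [0.5, 0.4, 0.0]
gripper_width: 0.96
grip_force: 0.0
```

Run:
```python
from h import *
im,m=wristcam(); cv2.imwrite("pics/w6.png",im[:,:,::-1]); np.save("w6.npy",im)
hsv=cv2.cvtColor(im,cv2.COLOR_RGB2HSV)
w=(im.min(2)>165).astype(np.uint8); w[:100]=0
w=cv2.morphologyEx(w,cv2.MORPH_OPEN,np.ones((3,3),np.uint8))
n,l,st,ce=cv2.connectedComponentsWithStats(w)
for i in range(1,n):
    if st[i,4]<800: continue
    ys,xs=np.nonzero(l==i); r=cv2.minAreaRect(np.stack([xs,ys],1).astype(np.float32))
    for z in(.042,.064):
        P=np.array([onz(m,*q,z)[:2] for q in cv2.boxPoints(r)])
        d=np.diff(P,axis=0); print(z,st[i],P.mean(0).round(4),np.linalg.norm(d,axis=1).round(4),np.degrees(np.arctan2(d[:,1],d[:,0])).round(1))
delta((.443,-.224,.2),105); print(env.get_state()["joint_positions"].round(2))
im,m=cam("top"); w=(im.min(2)>130).astype(np.uint8)
ys,xs=np.nonzero(w[205:250,272:296]); P=np.array([onz(m,*q,.064)[:2] for q in cv2.boxPoints(cv2.minAreaRect(np.stack([xs+272,ys+205],1).astype(np.float32)))]); print("scr",P.mean(0),len(xs))
```

```text
0.042 [  218   100   342    98 17201] [ 0.37   -0.1402] [0.2901 0.0874 0.3165] [105.   29.4 -75.1]
0.064 [  218   100   342    98 17201] [ 0.3704 -0.1483] [0.2671 0.0804 0.2913] [105.   29.4 -75.1]
0.042 [ 105  105   79   80 3235] [ 0.422  -0.3507] [0.0665 0.0686 0.0714] [105.   10.  -75.1]
0.064 [ 105  105   79   80 3235] [ 0.4182 -0.3421] [0.0612 0.0631 0.0657] [105.   10.  -75.1]
0.042 [ 244  159   66   84 3303] [ 0.4413 -0.2243] [0.0582 0.0796 0.0629] [105.   16.6 -75.1]
0.064 [ 244  159   66   84 3303] [ 0.436  -0.2257] [0.0536 0.0733 0.0579] [105.   16.6 -75.1]
0.042 [ 463  196   61   99 2266] [ 0.431  -0.0104] [0.1037 0.0227 0.1051] [-178.5   82.     2.7]
0.064 [ 463  196   61   99 2266] [ 0.4265 -0.0288] [0.0955 0.0209 0.0968] [-178.5   82.     2.7]
0.042 [524 247  36  48 905] [0.4406 0.0549] [0.0377 0.0411 0.0389] [134.8  49.6 -44.1]
0.064 [524 247  36  48 905] [0.4353 0.0313] [0.0347 0.0378 0.0358] [134.8  49.6 -44.1]
0.042 [   0  271  118   51 2580] [ 0.5975 -0.4154] [0.0282 0.1176 0.029 ] [167.4  85.3  -7.2]
0.064 [   0  271  118   51 2580] [ 0.5797 -0.4015] [0.0259 0.1082 0.0267] [167.4  85.3  -7.2]
0.042 [ 325  278   52   54 1887] [ 0.5271 -0.1214] [0.0615 0.0518 0.0619] [-165.   101.8   17.7]
0.064 [ 325  278   52   54 1887] [ 0.515  -0.1309] [0.0566 0.0477 0.057 ] [-165.   101.8   17.7]
0.042 [ 176  324  117   36 1924] [ 0.612  -0.2264] [0.0301 0.1254 0.0313] [176.4  86.    2.3]
0.064 [ 176  324  117   36 1924] [ 0.5931 -0.2276] [0.0277 0.1154 0.0288] [176.4  86.    2.3]
t 14.83 pos [ 0.4438 -0.2237  0.1985] F [ 0.1 -0.3 -0.4]  shift units [ 0.03 -0.   -0.05] turn units [-0.  0. -0.]
[-0.47  0.22 -0.19  1.17 -0.   -0.73]
scr [ 0.42809255 -0.02761764] 150
```

View pics/w6.png

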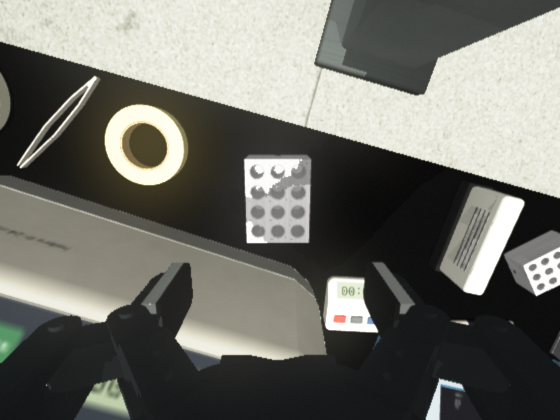

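Block centred at (277,199), 80 x 60, yaw 15°, square to the gripper; the scraper stands where it was. Descending.

Call:
step_arm --increments '[[[0.08,0,0.8,0,0,0],[0,0,0.9,0,0,0],[0,0,0.9,0,0,0],[0,0,0.9,0,0,0],[0,0,0.9,0,0,0],[0,0,0.6,0,0,0],[0,0,0.4,0,0,0],[0,0,0.25,0,0,0],[0,0,0,0,0,0],[0,0,0,0,0,0]]]'

```text
t: 15.72
eef_pos: [0.4416, -0.2247, 0.0292]
orientation: [-0.0, -0.131, 0.991, -0.0]
wrist_force: [0.1, -0.3, 0.2]
gripper_width: 0.96
grip_force: 0.0
```

Call:
step_arm --increments '[[[0,0,0,0,0,0],[0,0,0,0,0,0],[0,0,0,0,0,0],[0,0,0,0,0,0],[0,0,0,0,0,0],[0,0,0,0,0,0]]]' --grip 45 --newtons 80

```text
t: 16.22
eef_pos: [0.4421, -0.225, 0.0302]
orientation: [0.001, -0.131, 0.991, -0.001]
wrist_force: [-1.3, 0.8, 5.8]
gripper_width: 0.689
grip_force: 86.3
```

Run:
```python
from h import *
s=env.get_state(); print(s["gripper_width"]*85.4,s["grip_force"])
p=sh(-.02,0); print(p); delta((*p,.2),96.2)
```

```text
58.880232375260675 86.34920954704285
[0.44951698 0.32274001]
t 16.22 pos [ 0.4421 -0.225   0.0302] F [-1.3  0.8  5.8]  shift units [-4.98 17.56 -5.67] turn units [-0.01  0.02  1.76]
```

Call:
step_arm --increments '[[[0,0,-0.3,0,0,0],[0,0,-0.8,0,0,0],[0,0,-0.95,0,0,0],[0,0,-0.95,0,0,0.6],[0,0,-0.95,0,0,0.6],[0,0,-0.95,0,0,0.56],[0,0,-0.8,0,0,0],[0,0,0,0,0,0]]]'

```text
t: 16.88
eef_pos: [0.4431, -0.2256, 0.2054]
orientation: [0.003, -0.054, 0.999, -0.002]
wrist_force: [1.0, -0.3, -2.5]
gripper_width: 0.687
grip_force: 87.7
```

Run:
```python
from h import *
delta((*sh(-.016,0),.2),96.2); print(env.get_state()["gripper_width"]*85.4)
```

```text
t 16.88 pos [ 0.4431 -0.2256  0.2054] F [ 1.  -0.3 -2.5]  shift units [-2.32 18.15  0.12] turn units [-0.05  0.07  0.  ]
58.63403541402379
```

Call:
step_arm --increments '[[[-0.11,0.6,0,0,0,0],[-0.12,0.9,0,0,0,0],[-0.12,0.95,0,0,0,0],[-0.12,0.95,0,0,0,0],[-0.12,0.95,0,0,0,0],[-0.12,0.95,0,0,0,0],[-0.12,0.95,0,0,0,0],[-0.12,0.95,0,0,0,0],[-0.12,0.95,0,0,0,0],[-0.12,0.95,0,0,0,0]]]'

```text
t: 17.72
eef_pos: [0.4465, 0.0519, 0.1997]
orientation: [-0.0, -0.054, 0.999, -0.0]
wrist_force: [-0.0, -0.5, -3.7]
gripper_width: 0.688
grip_force: 87.5
```

Call:
step_arm --increments '[[[-0.12,0.95,0,0,0,0],[-0.12,0.95,0,0,0,0],[-0.12,0.95,0,0,0,0],[-0.12,0.95,0,0,0,0],[-0.12,0.95,0,0,0,0],[-0.12,0.95,0,0,0,0],[-0.12,0.95,0,0,0,0],[-0.12,0.95,0,0,0,0],[-0.12,0.95,0,0,0,0],[-0.05,0.55,0,0,0,0]]]'

```text
t: 18.55
eef_pos: [0.451, 0.328, 0.1993]
orientation: [-0.0, -0.055, 0.998, 0.0]
wrist_force: [0.2, -0.4, -3.4]
gripper_width: 0.69
grip_force: 87.6
```

Call:
step_arm --increments '[[[0,0,0,0,0,0],[0,0,0,0,0,0],[0,0,0,0,0,0]]]'

```text
t: 18.8
eef_pos: [0.451, 0.3248, 0.1995]
orientation: [-0.001, -0.054, 0.999, -0.001]
wrist_force: [0.5, -0.6, -4.0]
gripper_width: 0.689
grip_force: 87.6
```

```bash
cat > dark.py <<'E'
from h import *
delta((*sh(-.016,0),.13),96.2)
im,m=wristcam(); np.save("w7.npy",im); s,p,r=tool()
g=cv2.cvtColor(im,cv2.COLOR_RGB2GRAY)
e=np.array([np.cos(A),np.sin(A)]); n=np.array([-e[1],e[0]])
# near top edge of the block in tool-aligned coords: expected pixel box
for dx,dy in((-.04,-.03),(-.04,.03),(.04,.03),(.04,-.03)):
    X=np.array([*(p[:2]+e*dx+n*dy),p[2]-.0302+.042]); print((dx,dy),np.round(proj(m,X),1))
u,v=np.round(proj(m,[*p[:2],p[2]+.012])).astype(int); print("row profile at v=",150,g[170,200:360:4]); print("col",g[100:300:4,u-18])
E
python3 dark.py
```

```text
t 18.8 pos [0.451  0.3248 0.1995] F [ 0.5 -0.6 -4. ]  shift units [-0.08 -0.06  2.32] turn units [-0.01 -0.01  0.  ]
(-0.04, -0.03) [193.8 215.3]
(-0.04, 0.03) [356.6 215.4]
(0.04, 0.03) [343.5 389.3]
(0.04, -0.03) [207.5 389.3]
row profile at v= 150 [238 238 238 232 239 240 240 240 240 126 122 121 122 123 122 121 121 121
 117 120 121 120 120 119 119 118 116 119 119 121 119 120 119 118 118 161
 169 168 169 169]
col [211 206 219  68  42  42 121 121 124 122 122 122 122 124 124 125 124 124
 125 126 126 124 121  97 102 100  99  98 102 120 120 120 120 121 118 119
 119 118 119 118 118 119 120 122 118 119 118 119 118 119]
```

Call:
step_arm --increments '[[[-0.04,-0.06,0.6,0,0,0],[0,0,0.7,0,0,0],[0,0,0.7,0,0,0],[0,0,0.5,0,0,0],[0,0,0.4,0,0,0],[0,0,0.2,0,0,0],[0,0,0.1,0,0,0],[0,0,0,0,0,0],[0,0,0,0,0,0]]]'

```text
t: 19.6
eef_pos: [0.4533, 0.3238, 0.1046]
orientation: [0.0, -0.054, 0.999, 0.0]
wrist_force: [-0.1, -0.2, -3.6]
gripper_width: 0.685
grip_force: 87.8
```

Run:
```python
from h import *
delta((*sh(-.016,0),.1002),96.2)
```

```text
t 19.6 pos [0.4533 0.3238 0.1046] F [-0.1 -0.2 -3.6]  shift units [-0.   -0.02  0.15] turn units [ 0.    0.01 -0.  ]
```

Call:
step_arm --increments '[[[0,0,0.08,0,0,0],[0,0,0.04,0,0,0],[0,0,0.03,0,0,0],[0,0,0,0,0,0],[0,0,0,0,0,0]]]'

```text
t: 20.02
eef_pos: [0.4531, 0.3242, 0.1003]
orientation: [0.001, -0.054, 0.999, 0.0]
wrist_force: [-2.1, -1.6, 6.8]
gripper_width: 0.689
grip_force: 88.6
```

Call:
step_arm --increments '[[[0,0,-0.05,0,0,0],[-0.15,0,0,0,0,0],[-0.15,0,0,0,0,0],[-0.15,0,0,0,0,0],[-0.05,0,0,0,0,0],[0,0,0,0,0,0],[0,0,0,0,0,0]]]'

```text
t: 20.6
eef_pos: [0.4678, 0.3255, 0.1006]
orientation: [-0.0, -0.054, 0.999, -0.0]
wrist_force: [-0.2, 0.2, -3.8]
gripper_width: 0.688
grip_force: 87.7
```

```bash
cat > st.py <<'E'
from h import *
s,p,r=tool(); w=p[:2]-C; F=np.mean([env.get_state()["wrist_force"]],axis=0)
print("t",s["t"],"tcp in shaker x,y",(np.cos(A)*w[0]+np.sin(A)*w[1]).round(4),(-np.sin(A)*w[0]+np.cos(A)*w[1]).round(4),"z",p[2].round(4),"F",F.round(1),"T",s["torque"].round(2)); delta((*sh(.014,0),.1002),96.2)
E
python3 st.py
```

```text
t 20.6 tcp in shaker x,y -0.0015 0.0007 z 0.1006 F [-0.2  0.2 -3.8] T [0.03 0.04 0.01]
t 20.6 pos [0.4678 0.3255 0.1006] F [-0.2  0.2 -3.8]  shift units [-0.52 -0.02  0.01] turn units [-0.   -0.01 -0.  ]
```

Call:
step_arm --increments '[[[0,0,0.025,0,0,0],[-0.05,0,0,0,0,0],[-0.05,0,0,0,0,0],[-0.04,0,0,0,0,0],[0,0,0,0,0,0],[0,0,0,0,0,0]]]'

```text
t: 21.1
eef_pos: [0.4722, 0.3262, 0.1003]
orientation: [0.0, -0.054, 0.999, 0.0]
wrist_force: [-2.3, 0.7, 1.2]
gripper_width: 0.693
grip_force: 88.2
```

Call:
step_arm --increments '[[[-0.04,0,0,0,0,0],[-0.04,0,0,0,0,0],[0,0,0,0,0,0],[0,0,0,0,0,0]]]'

```text
t: 21.43
eef_pos: [0.4742, 0.3263, 0.1003]
orientation: [-0.0, -0.054, 0.999, 0.0]
wrist_force: [-4.8, -0.3, 5.1]
gripper_width: 0.69
grip_force: 88.9
```

```bash
python3 st.py
```

```text
t 21.4333 tcp in shaker x,y 0.0049 0.0009 z 0.1003 F [-4.8 -0.3  5.1] T [-0.19  0.8   0.  ]
t 21.43 pos [0.4742 0.3263 0.1003] F [-4.8 -0.3  5.1]  shift units [-0.3  -0.03  0.  ] turn units [ 0. -0.  0.]
```

Call:
step_arm --increments '[[[0,0,-0.03,0,0,0],[-0.04,0,0,0,0,0],[-0.04,0,0,0,0,0],[0,0,0,0,0,0],[0,0,0,0,0,0]]]'

```text
t: 21.85
eef_pos: [0.4764, 0.3264, 0.1006]
orientation: [-0.001, -0.054, 0.999, -0.0]
wrist_force: [-4.6, -0.2, -2.9]
gripper_width: 0.682
grip_force: 87.8
```

```bash
python3 st.py
```

```text
t 21.85 tcp in shaker x,y 0.0071 0.0008 z 0.1006 F [-4.6 -0.2 -2.9] T [0.06 0.9  0.03]
t 21.85 pos [0.4764 0.3264 0.1006] F [-4.6 -0.2 -2.9]  shift units [-0.23 -0.03  0.01] turn units [-0.   -0.01  0.  ]
```

Call:
step_arm --increments '[[[-0.04,0,0,0,0,0],[-0.04,0,0,0,0,0],[0,0,0,0,0,0],[0,0,0,0,0,0]]]'

```text
t: 22.18
eef_pos: [0.4784, 0.3266, 0.1006]
orientation: [-0.001, -0.054, 0.999, -0.0]
wrist_force: [-6.5, 0.5, -2.8]
gripper_width: 0.693
grip_force: 87.8
```

```bash
python3 st.py
```

```text
t 22.1833 tcp in shaker x,y 0.0091 0.0007 z 0.1006 F [-6.5  0.5 -2.8] T [ 0.07  1.25 -0.05]
t 22.18 pos [0.4784 0.3266 0.1006] F [-6.5  0.5 -2.8]  shift units [-0.16 -0.02  0.01] turn units [-0.   -0.02  0.01]
```

Call:
step_arm --increments '[[[-0.05,0,0,0,0,0],[-0.05,0,0,0,0,0],[-0.05,0,0,0,0,0],[-0.05,0,0,0,0,0],[-0.03,0,0.02,0,0,0],[0,0,0,0,0,0],[0,0,0,0,0,0],[0,0,0,0,0,0]]]'

```text
t: 22.85
eef_pos: [0.4841, 0.3272, 0.1004]
orientation: [-0.002, -0.054, 0.999, -0.0]
wrist_force: [-12.7, 0.1, 3.2]
gripper_width: 0.69
grip_force: 88.9
```

```bash
python3 st.py
```

```text
t 22.85 tcp in shaker x,y 0.0149 0.0007 z 0.1004 F [-12.7   0.1   3.2] T [-0.1   2.12 -0.11]
t 22.85 pos [0.4841 0.3272 0.1004] F [-12.7   0.1   3.2]  shift units [ 0.03 -0.02  0.01] turn units [-0.   -0.04  0.01]
```

Call:
step_arm --increments '[[[0,0,0,0,0,0],[0,0,0,0,0,0],[0,0,0,0,0,0],[0,0,0,0,0,0],[0,0,0,0,0,0],[0,0,0,0,0,0]]]'

```text
t: 23.35
eef_pos: [0.4841, 0.3272, 0.1003]
orientation: [-0.002, -0.054, 0.999, -0.0]
wrist_force: [-13.0, 0.7, 4.4]
gripper_width: 0.684
grip_force: 88.9
```

```bash
python3 st.py
python3 - <<'E'
from h import *
im,m=wristcam(); g=cv2.cvtColor(im,cv2.COLOR_RGB2GRAY); cv2.imwrite("pics/w8.png",im[:,:,::-1])
hsv=cv2.cvtColor(im,cv2.COLOR_RGB2HSV); b=((hsv[...,0]<15)&(hsv[...,1]>90)&(hsv[...,2]>30)).astype(np.uint8)
n,l,st,ce=cv2.connectedComponentsWithStats(b)
for i in range(1,n):
    if st[i,4]>20:
        w=onz(m,*ce[i],.008)[:2]-C; print(st[i],(np.cos(A)*w[0]+np.sin(A)*w[1]).round(3),(-np.sin(A)*w[0]+np.cos(A)*w[1]).round(3))
# clamp bar: rear edge line of its top in shaker x, along columns
for y in(-.06,0.05,.06):
    vals=[]
    for x in np.arange(-.1,-.055,.003):
        u,v=proj(m,[*sh(x,y),.089]); vals.append(int(g[int(round(v)),int(round(u))]) if 0<=v<420 and 0<=u<560 else -1)
    print(y,vals)
E
```

```text
t 23.35 tcp in shaker x,y 0.0149 0.0007 z 0.1003 F [-13.    0.7   4.4] T [-0.2   2.15 -0.19]
t 23.35 pos [0.4841 0.3272 0.1003] F [-13.    0.7   4.4]  shift units [ 0.03 -0.02  0.  ] turn units [-0.   -0.04  0.01]
[ 89 122  12  37 288] -0.047 -0.122
[ 452  298  108   90 2356] 0.109 0.193
-0.06 [92, 57, 190, 197, 112, 114, 112, 114, 116, 111, 100, 220, 225, 229, 227, 222]
0.05 [204, 203, 192, 205, 232, 243, 240, 156, 162, 150, 116, 242, 237, 152, 153, 152]
0.06 [206, 196, 188, 203, 231, 243, 242, 244, 242, 237, 177, 243, 243, 243, 243, 243]
```

```bash
python3 -c "
from cell import env
print(env.close_job())"
```

```text
the job is handed in; nothing more can be done
None
```

The job is handed in, at about 23 s of the 64 s: the glass is swept into the tray and the scraper stands back where it was. The arm still grips the large tube block against the sprung bar, about 9.6 mm back at roughly 12 N (13 N at the wrist). The shards lie touching, so I confirmed all four by the glass area seen in the tray, not one by one.

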